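# Clamp a block with the knob under a jig

## Robot

A 6-joint arm with a two-finger parallel gripper is mounted at the origin on a cart in front of the work surface, level with it; the furniture and walls round the work are solid. World frame = base frame: x ahead of the robot, y to its left, z up, the work surface at z = 0. Lengths are in m, angles in rad, forces in N, time in s.
With the tool pointing down it reaches from about 0.35 to 0.975 m from the base axis. Payload 4.9 kg.
Tool frame: the origin (TCP) lies midway between the tips of the shut fingers; the grasp point (between the pads) lies ctrl.tcp_to_grasp behind it (ctrl.tcp_to_grasp is the distance from the TCP to the grasp point, in m); z points along the fingers, y is the direction in which the jaws open and shut (so a half turn about z gives the same grasp; the last joint's range is limited). The gripper opens to 85 mm and grips with 20 to 120 N. Pads are 22 mm wide; open, the fingers measure 114 mm over their backs; the gripper's body (76 mm by 85 mm) begins 54 mm behind the grasp point. The pads swing forward as they close: fully open they stand 13 mm farther back than shut.
Start: joints at [1.156, 0.053, 1.613, -0, 1.476, -0.119], TCP at [0.182, 0.598, 0.231] pointing down, gripper open.
Joint ranges: [-3.01, 3.01], [-1.01, 2.22], [0.06, 2.58], [-1.02, 4.17], [0.09, 2.62], [-3.14, 3.14]. Speed limits (rad/s): [2.57, 2.57, 3.14, 3.14, 3.14, 3.14].

## Interface

Orientations are given as a rotation vector (axis times angle).
In Python, from station import ctrl, get_image, calibration, finish_job, models gives the robot as it stands.
- The arm moves only by the shell command python3 -m creep 'ROWS' [FORCE]. ROWS is JSON, a list of rows, each a list of 7 numbers: the opening, from 0 (shut) to 1 (fully open), then the shift along the tool's x, y, z in m, then the turn, a rotation vector about the tool's x, y, z in degrees. A call has 1 to 20 rows; each row shifts and turns the commanded pose from where the row before left it, along the tool's axes as they then stand; what a row does not reach is not made up. A row lasts 1/10 s, in which the tool goes at most 50 mm and 8.59 degrees, less where a joint would pass 70% of its speed; a pose out of reach is approached as far as the arm can. A call with a gripper value outside its range is refused whole. The fingers move at their own pace and stop on an object; FORCE is the grip in N (left out, the last holds). Time passes only in rows, so rows that do not move let the fingers close. It gives the time, the measured TCP pose, the force and the opening at its end, in the units of the state.
- ctrl.get_obs(): the state, without advancing time (a new reading comes with each control period).
- get_image(name): name is "scene" or "top" or "wrist"; returns the picture (384x512x3 uint8, red, green, blue); there is no depth.
- calibration(name): a dict with "mtx" (3x3 intrinsics, pixels), "R" (3x3) and "t" (3): a world point X has camera coordinates R X + t. Camera axes: x right, y down, z forward; pixel columns grow to the right and rows downward; lengths in m; the calibration is good to about 2 mm. A picture is of the moment at which its call begins: read the wrist's pose just before it. calibration takes no time and is no camera call; for the wrist camera it gives the pose at the moment of the call.
- finish_job(): hands the job in, once; it reports no verdict.
Trained networks look in the newest picture that a camera, given by its name, has taken for a name from the list of things; names that differ only in an ending like _2 or _b are one class to them, and where a whole thing is asked for, a point or a joint stands for the part that bears it (a point fixed in the world has none). Each returns a list of dicts, best first, with "conf" (0 to 1); they miss things now and then, are a little off and sometimes report something else, mostly with a low value. They report only what shows in the picture. A call takes as long as a camera call. They do not tell look-alikes from the thing itself.
- models.search_frame(camera, name): "extent" ([left, top, right, bottom] in pixels, round what is visible of it).
The state is a dict: "t": time; "q": joint angles; "dq": joint speeds; "effort": joint torques, N m; "tool_pos": TCP position; "tool_rot": TCP orientation; "contact_force": force on the tool from outside, world axes, zero at the start; "wrist_torque": the same for the moment, N m; "opening": finger opening in m.
Only numpy, scipy, OpenCV 4.12 (cv2) and the standard library are available. Lean on these libraries where they do the work, as an engineer would, in place of code of your own. Each camera call takes 0.05 s, during which the arm holds its last target. There are 200 camera calls.

## Task

Lay the loose pale wooden block flat and lengthwise on the raised jig, between the sprung pad and the fence, and let go of it. Then turn the knob under the nose of the jig (only the knob, do not shove the carriage by hand), anticlockwise as seen from above, until the pad holds the block firmly against the fence with about 12 N: not loose, and never forced beyond 20 N. Leave the block clamped and the other things on the bench where they are.

Things in the scene. Friction and masses are not known exactly. Their poses are not given: they have to be found in the camera images.
- jig: Raised wooden clamping jig screwed to the bench, fixed. Origin on the bench top under the knob's axis; +x along the jig from knob to fence, z up. Top plate from x = 50 to 262 mm, 56 mm wide, underside 78 and top 94 mm above the bench; before it a 40 mm wide nose, rounded about the knob's axis (radius 20 mm), overhangs freely. Pedestal below from x = 107 mm (80 mm wide foot).
- knob (a joint): Angle of the knob under the nose, rad, 0 to 2.2 about the vertical; starts at 0 to 0.2, grows anticlockwise seen from above and then moves the carriage to the fence, 20 mm per rad. Friction takes about 0.4 N m to turn it and holds it where left. With the block against pad and fence the pad's spring adds 4 N per mm of carriage travel (bottoms at 9 mm), 0.02 N m of torque per N; about 0.64 at 12 N.
- bar_end (a point): Centre of the red 16 mm ball at one end of the knob's cross bar: a level steel rod 10 mm thick through the axis, 50 mm above the bench, 80 mm to each side (black ball at the other end). Its ends stick out from under the plate and can be pushed or pinched from above. At knob 0 the red end points 2.35 rad anticlockwise from the jig's +x; it turns with the knob.
- carriage: Aluminium carriage on the jig's plate, 24 x 46 x 20 mm, moved by the knob through a rack; carries the dark rubber pad (44 mm wide, 20 mm high) on springs. Origin on the plate top, on the centre line; the pad's front face lies 95 mm along +x from it when the spring is slack.
- work_block: Loose pale wooden offcut, 45 x 85 x 19 mm (x, y, z), lying flat; origin at the centre of its underside, long axis y. Its 85 mm length is to lie along the jig's x.
- wax_tin: Bystander: round dark tin, 77 mm across, 32 high; origin at the centre of its underside.
- finial: Bystander: turned wooden finial, 54 mm across, 69 high.
- small_offcut: Bystander: small pale wooden offcut, 22 x 48 x 22 mm.
- sanding_block: Bystander: sanding block, 60 x 107 x 30 mm.
- bay (a point): Point on the jig's plate top, centre line, jig x = 148.5 mm: the room for the block. The pad's front face is at jig x = 95 mm + 20 mm per rad of knob. The fixed wooden fence (24 mm thick, 50 wide, 24 high) is adjustable: its face is bolted somewhere at jig x = 194 to 214 mm, to be felt. A wooden staircase stands on the bench beyond x = 0.6 m: keep the arm clear of it.
Mind the look-alikes: they are no part of the job. Leave any pink look-alike of the work_block alone.

How it is judged:
On the way, in this order (a step that is already met when the one before it is completed fails the run):
1. the block lies flat on the jig's plate between pad and fence, lengthwise, let go (z of work_block in the frame of jig between 0.09 and 0.098 m and x of work_block in the frame of jig between 0.134 and 0.172 m and y of work_block in the frame of jig between -0.014 and 0.014 m and angle between the y axis of work_block and the x axis of jig, either way round below 0.17 rad and contact force between the fingers and work_block below 0.1 N), for 0.2 s.
2. the pad presses the block with 6 to 18 N (contact force between carriage and work_block between 6 and 18 N), for 0.3 s.
At the end, for the whole second after the job is handed in: the block lies flat on the jig's plate (within 4 mm in height), lengthwise within 0.12 rad and within 14 mm of the centre line, at rest against the fence, and the pad presses it with 6 to 18 N (all of step 2 and z of work_block in the frame of jig between 0.09 and 0.098 m and x of work_block in the frame of jig between 0.147 and 0.176 m and y of work_block in the frame of jig between -0.014 and 0.014 m and angle between the y axis of work_block and the x axis of jig, either way round below 0.12 rad and linear speed of work_block below 0.01 m/s); the robot touches nothing.
It fails at once if the pad pressed the block with more than 20 N (contact force between carriage and work_block above 20 N).
It fails at once if the carriage was pushed directly with more than 5 N instead of by the knob (contact force between the fingers and carriage above 5 N).
It fails at once if the tin, finial, sanding block or small offcut was moved more than 30 mm (distance of any of wax_tin, finial, small_offcut, sanding_block from where it was at the start of the episode above 0.03 m).
It also fails if it takes over 72 s, if anything falls off the work surface, if the arm or the gripper's body presses on something with over 40 N, if the wrist force passes 120 N, or if a joint passes its speed limit or range.

## Working session

There is one attempt and no reset: what is moved stays moved. The work goes in short steps, Python scripts to look and compute and a shell command to move; the robot and the scene stay as the last step left them, time stands still between calls to the robot, and variables do not carry over. Pictures are saved under pics/ and viewed, about 8 in all and at most 12, crops included, and the job is handed in when it is done.

```bash
ls; mkdir -p pics; cat > h.py <<'E'
import numpy as np, cv2
from station import ctrl,get_image,calibration,models
def save(n,f):
    im=get_image(n); cv2.imwrite('pics/'+f,im[:,:,::-1]); return im
def ray(cam,px,z,c=None):
    c=c or calibration(cam); R=np.array(c['R']);t=np.array(c['t'])
    d=R.T@np.linalg.inv(c['mtx'])@[px[0],px[1],1]; o=-R.T@t
    return o+d*(z-o[2])/d[2]
def proj(cam,X,c=None):
    c=c or calibration(cam); p=np.array(c['mtx'])@(np.array(c['R'])@np.array(X)+np.array(c['t'])); return p[:2]/p[2]
E
python3 - <<'E'
from h import *
o=ctrl.get_obs(); print(o['tool_pos'],o['tool_rot'],o['t'],ctrl.tcp_to_grasp,o['contact_force'])
a=save('top','top1.png'); 
for n in ['jig','bar_end','carriage','work_block','wax_tin','finial','small_offcut','sanding_block']:
    print(n,[(np.round(d['extent']),round(d['conf'],2)) for d in models.search_frame('top',n)][:3])
b=save('scene','scene1.png')
cv2.imwrite('pics/a.png',cv2.resize(a[:,:,::-1],(800,600),interpolation=3))
for n in ['top','scene']:
    c=calibration(n);print(n,-np.array(c['R']).T@c['t'],np.array(c['R'])[2])
E
```

```text
pics
[0.18191796 0.59729115 0.23007289] [-0.4628366  -3.1067639   0.00311946] 0.0 0.0187 [ 0.08510521 -0.83106551 -0.71058965]
jig [(array([140., 206., 242., 241.]), 0.82)]
bar_end [(array([147., 205., 182., 242.]), 0.49)]
carriage [(array([156., 217., 190., 231.]), 0.82)]
work_block [(array([302., 222., 327., 247.]), 0.76), (array([272., 212., 286., 240.]), 0.57), (array([129., 219., 139., 237.]), 0.23)]
wax_tin [(array([352., 190., 380., 209.]), 0.9)]
finial [(array([153., 158., 170., 169.]), 0.49)]
small_offcut [(array([129., 223., 139., 237.]), 0.67)]
sanding_block [(array([345., 222., 382., 250.]), 0.89)]
top [ 0.4464698  -0.11412266  1.19347536] [ 0.11168793 -0.01884513 -0.99356463]
scene [-0.4904966  -0.75060383  0.69792049] [ 0.76779738  0.46345097 -0.44238036]
```

View pics/a.png

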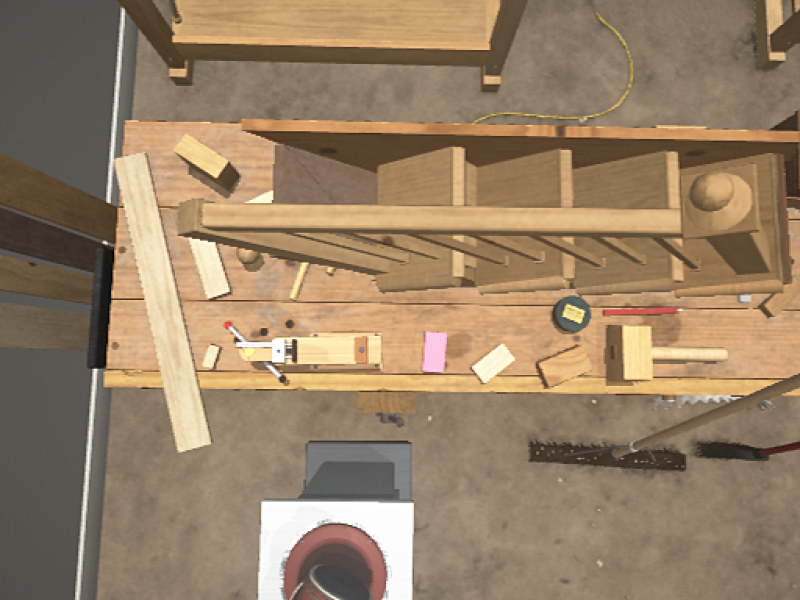

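View pics/scene1.png

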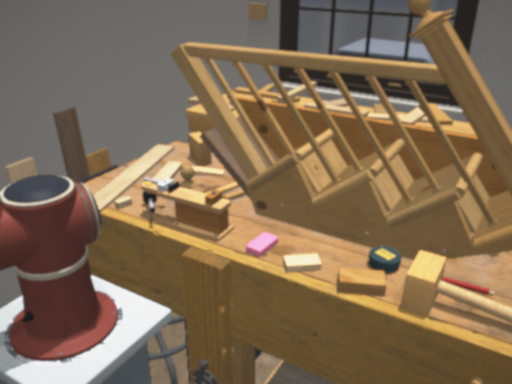

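The top view (shown at 800 wide) has the jig at (240–380, 350) with knob axis near (257,352) and fence on the right. The pale work block is at (493,363), next to its pink look-alike at (434,352). The stair rail crosses above row 290.

```bash
python3 - <<'E'
from h import *
im=cv2.imread('pics/top1.png'); s=512/800
def w(u,v,z): return np.round(ray('top',(u*s,v*s),z),3)
print('block',w(493,363,.019),'ends',w(478,375,.019),w(509,351,.019))
print('red',w(228,325,.05),'black',w(283,380,.05))
print('fence',w(361,350,.118),'plate corners R',w(381,334,.094),w(381,365,.094))
print('plate left',w(300,336,.094),w(300,365,.094))
print('tin',w(572,314,.03),'sand',w(566,366,.03),'small',w(212,357,.02),'finial',w(247,255,.05), 'rail',w(190,215,.4))
cv2.imwrite('pics/b.png',cv2.resize(im[190:260,120:400],(784,196*1),interpolation=2))
E
```

```text
block [ 0.44  -0.327  0.019] ends [ 0.414 -0.295  0.019] [ 0.466 -0.362  0.019]
red [0.512 0.231 0.05 ] black [0.4   0.113 0.05 ]
fence [ 0.463 -0.05   0.118] plate corners R [ 0.496 -0.088  0.094] [ 0.434 -0.089  0.094]
plate left [0.489 0.074 0.094] [0.432 0.072 0.094]
tin [ 0.547 -0.496  0.03 ] sand [ 0.436 -0.481  0.03 ] small [0.445 0.271 0.02 ] finial [0.66  0.199 0.05 ] rail [0.653 0.189 0.4  ]
```

```bash
cat >> h.py <<'E'
from scipy.spatial.transform import Rotation as Ro
def st():
    o=ctrl.get_obs(); R=Ro.from_rotvec(o['tool_rot']).as_matrix(); return o,np.array(o['tool_pos']),R
def to(X,yaw=None):
    """tool-frame shift to world X; yaw = wanted world angle of tool y axis (mod pi); ret turn about tool z deg"""
    o,p,R=st(); d=R.T@(np.array(X)-p); print('t',round(o['t'],2),'pos',p.round(4),'F',np.round(o['contact_force'],1),'op',round(o['opening'],4),'shift',d.round(4))
    y=np.degrees(np.arctan2(R[1,1],R[0,1]))
    print('tooly yaw',y.round(2),'tilt',np.degrees(Ro.from_matrix(R).magnitude()).round(1),'zaxis',R[:,2].round(3))
    if yaw is not None: print('turn',round(-((yaw-y+90)%180-90),2))
E
python3 -c "
from h import *
o,p,R=st(); print(R.round(3))
to([.43,.25,.23]); print((R.T@np.diff([[.43,.25,.23],[.46,-.03,.23],[.40,-.327,.23]],axis=0).T).T.round(3))
c=calibration('wrist'); C=-np.array(c['R']).T@c['t']; print('cam in tool',R.T@(C-p), R.T@np.array(c['R'])[2], c['mtx'])
"
```

```text
[[-0.957  0.291 -0.   ]
 [ 0.291  0.957 -0.   ]
 [ 0.    -0.    -1.   ]]
t 0.5 pos [0.1822 0.5978 0.2313] F [-0.  -0.5  0.2] op 0.0857 shift [-0.3385 -0.2605  0.0013]
tooly yaw 73.05 tilt 180.0 zaxis [-0. -0. -1.]
[[-0.11  -0.259  0.   ]
 [-0.029 -0.302  0.   ]]
cam in tool [ 0.06869239 -0.00204032 -0.14284321] [-2.78221604e-01 -1.20993851e-04  9.60516905e-01] [[333.8398005    0.         252.1955446 ]
 [  0.         333.8398005  188.52726686]
 [  0.           0.           1.        ]]
```

```bash
python3 -m creep '[[1,0,0,0,0,0,7.93],[1,0,0,0,0,0,7.93],[1,0,0,0,0,0,7.93],[1,0,0,0,0,0,7.93],[1,0,0,0,0,0,7.93],[1,0,0,0,0,0,7.93],[1,0,0,0,0,0,7.93],[1,0,0,0,0,0,7.93],[1,0,0,0,0,0,7.93]]'; python3 -c "
from h import *
to([.43,.25,.25],1.6)"
```

```text
t: 1.4
tool_pos: [0.1822, 0.5978, 0.2313]
tool_rot: [-2.195, -2.247, -0.0]
contact_force: [-0.7, -0.4, -0.3]
opening: 0.0854
t 1.4 pos [0.1822 0.5978 0.2313] F [-0.7 -0.4 -0.3] op 0.0854 shift [-0.3536  0.2395 -0.0187]
tooly yaw 1.35 tilt 180.0 zaxis [-0.  0. -1.]
turn -0.25
```

```bash
python3 -m creep '[[1,-0.0387,0.0276,-0.002,0,0,0],[1,-0.0387,0.0276,-0.002,0,0,0],[1,-0.0387,0.0276,-0.002,0,0,0],[1,-0.0387,0.0276,-0.002,0,0,0],[1,-0.0387,0.0276,-0.002,0,0,0],[1,-0.0387,0.0276,-0.002,0,0,0],[1,-0.0387,0.0276,-0.002,0,0,0],[1,-0.0387,0.0276,-0.002,0,0,0],[1,-0.0387,0.0276,-0.002,0,0,0],[1,-0.0387,0.0076,-0.002,0,0,0],[1,-0.0387,0.0076,-0.002,0,0,0],[1,-0.0387,0.0076,-0.002,0,0,0],[1,-0.0387,0.0076,-0.002,0,0,0],[1,0,0,0,0,0,0],[1,0,0,0,0,0,0]]'; python3 -c "
from h import *
to([.44,-.3,.25],1.6)
import json
c=calibration('wrist');im=save('wrist','w1.png');json.dump({k:np.array(v).tolist() for k,v in c.items()},open('w1.json','w'))
"
```

```text
t: 2.9
tool_pos: [0.4758, 0.1026, 0.2575]
tool_rot: [-2.191, -2.251, -0.001]
contact_force: [-0.9, -0.4, 0.3]
opening: 0.0852
t 2.9 pos [0.4758 0.1026 0.2575] F [-0.9 -0.4  0.3] op 0.0852 shift [-0.4015 -0.0468  0.0073]
tooly yaw 1.57 tilt 180.0 zaxis [ 0.  0. -1.]
turn -0.03
```

View pics/w1.png

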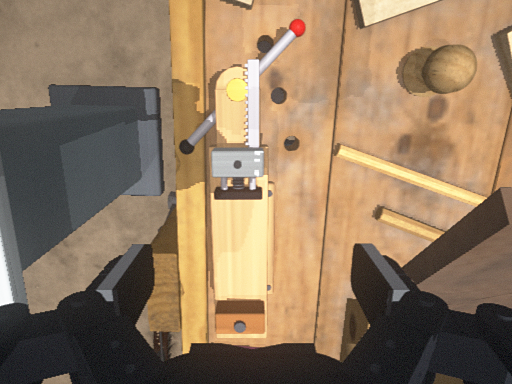

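Wrist view: the knob cap is at (237,90), red ball (297,28), black ball (188,147), pad front at row ~199, and fence face at row ~300.

```bash
python3 -c "
from h import *
import json
c=json.load(open('w1.json'))
w=lambda u,v,z: ray('wrist',(u,v),z,c).round(4)
r=w(297,28,.05);b=w(188,147,.05);print('red',r,'black',b,'mid',(r+b)/2,np.hypot(*(r-b)[:2]),np.degrees(np.arctan2(*(r-b)[1::-1])))
print('cap',w(237,90,.1))
print('pad front top edge ',w(216,199,.114),w(262,199,.114),'bottom L/R plate',w(213,270,.094),w(268,270,.094),w(213,215,.094),w(269,215,.094))
print('fence face top',w(216,301,.118),w(264,301,.118), 'fence back',w(216,334,.118),w(265,334,.118))
to([.44,-.25,.25],1.6)
"
```

```text
red [0.5165 0.2307 0.05  ] black [0.409  0.1131 0.05  ] mid [0.46275 0.1719  0.05   ] 0.15932987792626965 47.56907818467099
cap [0.462  0.1719 0.1   ]
pad front top edge  [0.445  0.0771 0.114 ] [0.4865 0.0783 0.114 ] bottom L/R plate [ 0.4396 -0.0062  0.094 ] [ 0.4961 -0.0046  0.094 ] [0.44   0.0541 0.094 ] [0.4947 0.0556 0.094 ]
fence face top [ 0.4452 -0.0261  0.118 ] [ 0.492  -0.0249  0.118 ] fence back [ 0.445  -0.0645  0.118 ] [ 0.4944 -0.0632  0.118 ]
t 2.95 pos [0.4755 0.1034 0.2573] F [ 0.2 -0.3 -0.6] op 0.0854 shift [-0.3522 -0.0458  0.0071]
tooly yaw 1.66 tilt 180.0 zaxis [-0.  0. -1.]
turn 0.06
```

```bash
python3 -m creep '[[1,-0.044,-0.004,0,0,0,0],[1,-0.044,-0.004,0,0,0,0],[1,-0.044,-0.004,0,0,0,0],[1,-0.044,-0.004,0,0,0,0],[1,-0.044,-0.004,0,0,0,0],[1,-0.044,-0.004,0,0,0,0],[1,-0.044,-0.004,0.005,0,0,0],[1,-0.044,-0.004,0.005,0,0,0],[1,0,0,0,0,0,0],[1,0,0,0,0,0,0]]'; python3 -c "
from h import *
to([.44,-.327,.25],1.6)
import json
c=calibration('wrist');im=save('wrist','w2.png');json.dump({k:np.array(v).tolist() for k,v in c.items()},open('w2.json','w'))
"
```

```text
t: 3.95
tool_pos: [0.4543, -0.249, 0.2468]
tool_rot: [-2.187, -2.253, -0.001]
contact_force: [-0.1, 0.4, -0.5]
opening: 0.0852
t 3.95 pos [ 0.4543 -0.249   0.2468] F [-0.1  0.4 -0.5] op 0.0852 shift [-0.0775 -0.0166 -0.0033]
tooly yaw 1.69 tilt 179.9 zaxis [-0.001  0.001 -1.   ]
turn 0.09
```

View pics/w2.png

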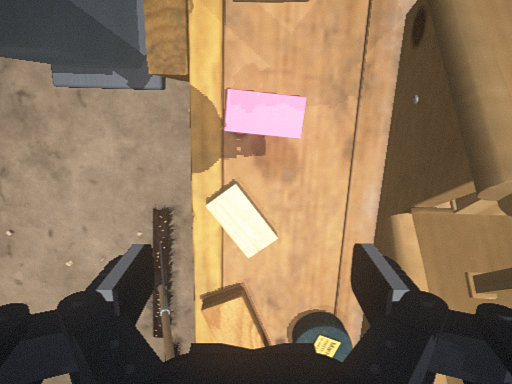

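Wrist view: the work block's top corners are about (208,206), (236,181), (277,237) and (249,257). Pink block above it, sanding block and tin below. I'll segment it for centre and angle.

```bash
python3 -c "
from h import *
import json
c=json.load(open('w2.json')); im=cv2.imread('pics/w2.png'); 
roi=im[170:270,198:290]; m=cv2.inRange(roi,(140,190,200),(255,255,255))
n,l,s,_=cv2.connectedComponentsWithStats(m); k=1+np.argmax(s[1:,4]); print(s[k])
ct=cv2.findContours((l==k).astype('uint8'),0,2)[0][0][:,0]+[198,170]
P=np.array([ray('wrist',q,.019,c)[:2] for q in ct],'float32'); r=cv2.minAreaRect(P); print(r)
bx=cv2.boxPoints(r); e=sorted([bx[1]-bx[0],bx[2]-bx[1]],key=np.linalg.norm); w=e[0]; yaw=np.degrees(np.arctan2(w[1],w[0])); print('short axis',yaw)
to([*r[0],.10],yaw)
for q in [(208,206),(236,181),(277,237),(249,257)]: print(ray('wrist',q,.019,c))
for n,q in (('sand',(243,284)),('sandL',(202,295)),('sandR',(272,350)),('tin',(320,312))): print(n,ray('wrist',q,.03,c).round(3))
"
```

```text
[   7   14   73   74 2573]
((0.4451570212841034, -0.32996541261672974), (0.0459747239947319, 0.08548790961503983), 38.00548553466797)
short axis 38.00549
t 4.0 pos [ 0.4545 -0.2484  0.2471] F [ 0.2  0.5 -0.1] op 0.0851 shift [-0.0814 -0.0118  0.147 ]
tooly yaw 1.77 tilt 180.0 zaxis [-0.     0.001 -1.   ]
turn -36.24
[ 0.40518152 -0.31083352  0.019     ]
[ 0.43754784 -0.27951103  0.019     ]
[ 0.48810876 -0.34789133  0.019     ]
[ 0.45506302 -0.37558824  0.019     ]
sand [ 0.449 -0.407  0.03 ]
sandL [ 0.398 -0.423  0.03 ]
sandR [ 0.489 -0.503  0.03 ]
tin [ 0.546 -0.443  0.03 ]
```

```bash
python3 -m creep '[[1,-0.0405,-0.006,0,0,0,0],[1,-0.0405,-0.006,0,0,0,0],[1,0,0,0.03,0,0,-7.25],[1,0,0,0.03,0,0,-7.25],[1,0,0,0.03,0,0,-7.25],[1,0,0,0.03,0,0,-7.25],[1,0,0,0.027,0,0,-7.25],[1,0,0,0.03,0,0,0],[1,0,0,0,0,0,0],[1,0,0,0,0,0,0]]'; python3 -c "
from h import *
to([.4455,-.3295,.003],38)
"
```

```text
t: 5.0
tool_pos: [0.4451, -0.3295, 0.0707]
tool_rot: [-1.376, -2.824, -0.001]
contact_force: [-0.3, -0.3, 0.1]
opening: 0.0855
t 5.0 pos [ 0.4451 -0.3295  0.0707] F [-0.3 -0.3  0.1] op 0.0855 shift [-0.0003  0.0004  0.0677]
tooly yaw 38.06 tilt 180.0 zaxis [-0.  0. -1.]
turn 0.06
```

```bash
python3 -m creep '[[1,0,0,0.03,0,0,0],[1,0,0,0.025,0,0,0],[1,0,0,0.0125,0,0,0],[1,0,0,0,0,0,0],[0,0,0,0,0,0,0],[0,0,0,0,0,0,0],[0,0,0,0,0,0,0],[0,0,0,0,0,0,0],[0,0,0,0,0,0,0],[0,0,0,0,0,0,0],[0,0,0,0,0,0,0],[0,0,0,0,0,0,0],[0,0,0,0,0,0,0],[0,0,0,0,0,0,0]]' 40; python3 -m creep '[[0,0,0,-0.02,0,0,0],[0,0,0,-0.04,0,0,0],[0,0,0,-0.04,0,0,0],[0,0,0,-0.04,0,0,0],[0,0,0,-0.04,0,0,0],[0,0,0,0,0,0,7.3],[0,0,0,0,0,0,7.3],[0,0,0,0,0,0,7.3],[0,0,0,0,0,0,7.3],[0,0,0,0,0,0,7.3],[0,0,0,0,0,0,0]]'; python3 -c "
from h import *
to([.467,-.153*0+.172-.160,.2],1.6)
save('wrist','w3.png')"
```

```text
t: 6.4
tool_pos: [0.4455, -0.3321, 0.0047]
tool_rot: [1.378, 2.82, -0.001]
contact_force: [-0.0, -0.0, 7.2]
opening: 0.044
t: 7.5
tool_pos: [0.4442, -0.3308, 0.1827]
tool_rot: [-2.193, -2.249, 0.0]
contact_force: [-0.4, 0.5, 0.1]
opening: 0.0445
t 7.5 pos [ 0.4442 -0.3308  0.1827] F [-0.4  0.5  0.1] op 0.0445 shift [ 0.3422  0.0315 -0.0172]
tooly yaw 1.44 tilt 180.0 zaxis [-0.  0. -1.]
turn -0.16
```

View pics/w3.png

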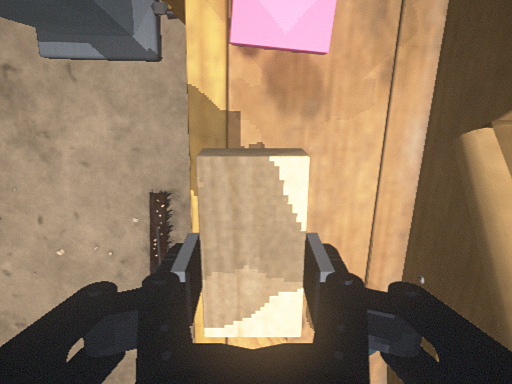

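The block is held square in the jaws: its top face spans rows 155–337 and columns 198–310.

```bash
python3 -c "
from h import *
o,p,R=st()
for q in [(198,155),(310,155),(203,337),(302,337)]: print((R.T@(ray('wrist',q,p[2]+.0143)-p)).round(4))
b=ray('wrist',(254,246),p[2]+.0143)
"
```

```text
[ 0.0445 -0.0199 -0.0143]
[ 0.0445  0.0238 -0.0143]
[-0.0402 -0.0214 -0.0143]
[-0.0402  0.0241 -0.0143]
```

```bash
python3 -m creep '[[0,0.0428,0.0038,0,0,0,0],[0,0.0428,0.0038,0,0,0,0],[0,0.0428,0.0038,0,0,0,0],[0,0.0428,0.0038,0,0,0,0],[0,0.0428,0.0038,0,0,0,0],[0,0.0428,0.0038,0,0,0,0],[0,0.0428,0.0038,0,0,0,0],[0,0.0428,0.0038,0,0,0,0],[0,0,0,0,0,0,0],[0,0,0,0,0,0,0],[0,0,0,0.03,0,0,0],[0,0,0,0.02,0,0,0],[0,0,0,0.01,0,0,0],[0,0,0,0.01,0,0,0],[0,0,0,0,0,0,0],[0,0,0,0,0,0,0]]'; python3 -c "
from h import *
to([.466,.012,.0987],1.6)
save('wrist','w4.png')"
```

```text
t: 9.15
tool_pos: [0.4667, 0.0116, 0.1135]
tool_rot: [2.193, 2.248, 0.001]
contact_force: [0.2, -0.3, -0.8]
opening: 0.0439
t 9.15 pos [0.4667 0.0116 0.1135] F [ 0.2 -0.3 -0.8] op 0.0439 shift [ 0.0004 -0.0007  0.0148]
tooly yaw 1.41 tilt 180.0 zaxis [ 0.001 -0.    -1.   ]
turn -0.19
```

View pics/w4.png

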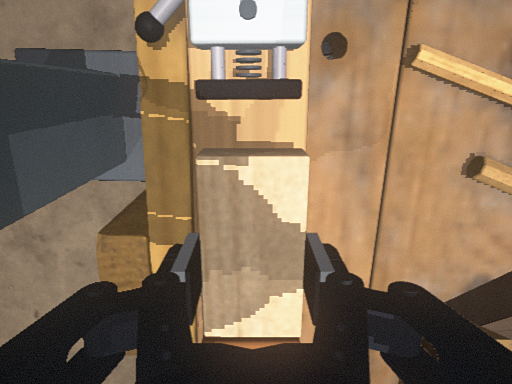

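The block hangs over the plate, centred on it (block columns 198–310, plate 192–308), with clear space to the pad (rows 79–98). Lowering.

```bash
python3 -m creep '[[0,0,0,0.006,0,0,0],[0,0,0,0.005,0,0,0],[0,0,0,0.002,0,0,0],[0,0,0,0.001,0,0,0],[0,0,0,0,0,0,0]]'; python3 -c "
from h import *
to([.466,.012,.0987],1.6)"
```

```text
t: 9.7
tool_pos: [0.4663, 0.0121, 0.0989]
tool_rot: [2.193, 2.249, 0.0]
contact_force: [1.0, 0.1, -1.3]
opening: 0.0439
t 9.7 pos [0.4663 0.0121 0.0989] F [ 1.   0.1 -1.3] op 0.0439 shift [-0.0001 -0.0003  0.0002]
tooly yaw 1.44 tilt 180.0 zaxis [ 0. -0. -1.]
turn -0.16
```

```bash
python3 -m creep '[[0,0,0,0.001,0,0,0],[0,0,0,0.0005,0,0,0],[0,0,0,0,0,0,0]]'; python3 -c "
from h import *
to([.466,.012,.0987],1.6)"
```

```text
t: 10.0
tool_pos: [0.4664, 0.0121, 0.0987]
tool_rot: [-2.193, -2.249, 0.0]
contact_force: [-4.0, 0.6, 8.5]
opening: 0.0437
t 10.0 pos [0.4664 0.0121 0.0987] F [-4.   0.6  8.5] op 0.0437 shift [-0.0001 -0.0004  0.    ]
tooly yaw 1.44 tilt 180.0 zaxis [-0. -0. -1.]
turn -0.16
```

```bash
cat >> h.py <<'E'
A=np.array([.4625,.172])
def knob(ang,r=.08,z=.036):
    a=np.radians(ang); to([A[0]+r*np.cos(a),A[1]+r*np.sin(a),z],ang-90)
def ft():
    o,p,R=st(); v=p[:2]-A; r=np.hypot(*v); u=np.array([-v[1],v[0]])/r
    f=np.array(o['contact_force'])[:2]; print('t',round(o['t'],2),'ang',np.degrees(np.arctan2(v[1],v[0])).round(2),'r',r.round(4),'tang F',(f@u).round(2),'rad',(f@v/r).round(2),'z',p[2].round(4),'op',round(o['opening'],4))
E
python3 -m creep '[[1,0,0,0,0,0,0],[1,0,0,0,0,0,0],[1,0,0,0,0,0,0],[1,0,0,0,0,0,0],[1,0,0,0,0,0,0],[1,0,0,0,0,0,0],[1,0,0,-0.02,0,0,0],[1,0,0,-0.04,0,0,0],[1,0,0,-0.04,0,0,0],[1,0,0,-0.03,0,0,0],[1,0,0,0,0,0,0]]'; python3 -c "
from h import *
save('wrist','w5.png');knob(47.6)"
```

```text
t: 11.1
tool_pos: [0.469, 0.0117, 0.2333]
tool_rot: [2.188, 2.243, 0.01]
contact_force: [1.2, -0.6, 0.4]
opening: 0.0852
t 11.15 pos [0.4677 0.0119 0.2303] F [ 0.3 -0.6 -0.8] op 0.0856 shift [0.2181 0.0531 0.1944]
tooly yaw 1.43 tilt 179.7 zaxis [ 0.006 -0.001 -1.   ]
turn 43.83
```

View pics/w5.png

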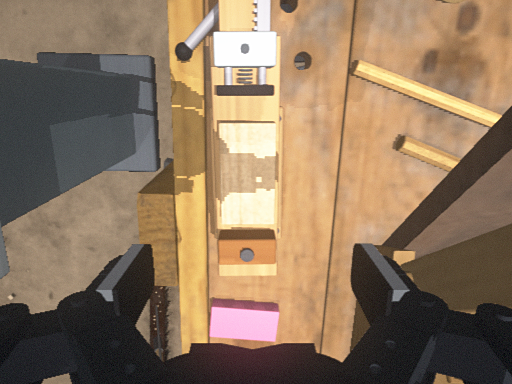

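The block lies flat and square on the plate (columns 219–276, rows 121–230), just short of the fence (face at row ~232). On to the knob.

```bash
python3 -m creep '[[1,0.0436,0.0106,0,0,0,0],[1,0.0436,0.0106,0,0,0,0],[0.5,0.0436,0.0106,0,0,0,0],[0.5,0.0436,0.0106,0,0,0,0],[0.5,0.0436,0.0106,0,0,0,0],[0.5,0,0,0,0,0,7.3],[0.5,0,0,0,0,0,7.3],[0.5,0,0,0,0,0,7.3],[0.5,0,0,0,0,0,7.3],[0.5,0,0,0,0,0,7.3],[0.5,0,0,0,0,0,7.3],[0.5,0,0,0.03,0,0,0],[0.5,0,0,0.03,0,0,0],[0.5,0,0,0.03,0,0,0],[0.5,0,0,0.02,0,0,0],[0.5,0,0,0,0,0,0],[0.5,0,0,0,0,0,0]]'; python3 -c "
from h import *
save('wrist','w6.png');knob(47.6)"
```

```text
t: 12.85
tool_pos: [0.5129, 0.2311, 0.1161]
tool_rot: [-2.874, -1.268, 0.004]
contact_force: [-0.4, 0.2, -0.6]
opening: 0.0429
t 12.9 pos [0.5139 0.2314 0.1176] F [ 0.6 -0.1  0.7] op 0.0429 shift [0.0014 0.0021 0.0816]
tooly yaw -42.37 tilt 180.0 zaxis [ 0.  0. -1.]
turn 0.03
```

View pics/w6.png

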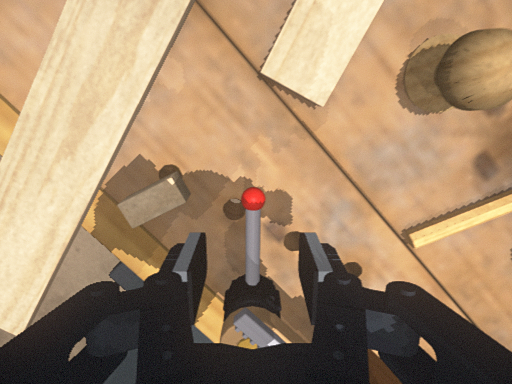

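The red ball at (254,199) and its rod are centred between the open fingers. The small offcut at (152,197) is lower than the fingertips will be.

```bash
python3 -m creep '[[0.5,0.0014,0.002,0.03,0,0,0],[0.5,0,0,0.03,0,0,0],[0.5,0,0,0.02,0,0,0],[0.5,0,0,0,0,0,0],[0.24,0,0,0,0,0,0],[0.24,0,0,0,0,0,0],[0.24,0,0,0,0,0,0],[0.24,0,0,0,0,0,0]]' 20; python3 -c "
from h import *
knob(47.6);ft()"
```

```text
t: 13.7
tool_pos: [0.5172, 0.2317, 0.0391]
tool_rot: [-2.874, -1.269, -0.005]
contact_force: [-0.8, 1.7, 0.9]
opening: 0.0204
t 13.7 pos [0.5172 0.2317 0.0391] F [-0.8  1.7  0.9] op 0.0204 shift [-0.001  -0.0001  0.0031]
tooly yaw -42.37 tilt 180.0 zaxis [ 0.003  0.001 -1.   ]
turn 0.03
t 13.7 ang 47.53 r 0.081 tang F 1.77 rad 0.72 z 0.0391 op 0.0204
```

```bash
python3 -m creep '[[0.24,-0.0003,-0.007,0.002,0,0,-5],[0.24,-0.0003,-0.007,0,0,0,-5],[0.24,-0.0003,-0.007,0,0,0,-5],[0.24,-0.0003,-0.007,0,0,0,-5],[0.24,-0.0003,-0.007,0,0,0,-5],[0.24,-0.0003,-0.007,0,0,0,-5],[0.24,-0.0003,-0.007,0,0,0,-5],[0.24,-0.0003,-0.007,0,0,0,-5]]'; python3 -c "
from h import *
knob(87.6);ft()"
```

```text
t: 14.5
tool_pos: [0.4687, 0.2533, 0.0374]
tool_rot: [2.26, 2.176, 0.014]
contact_force: [6.8, 4.3, -3.3]
opening: 0.0207
t 14.5 pos [0.4687 0.2533 0.0374] F [ 6.8  4.3 -3.3] op 0.0207 shift [-0.0015 -0.0028  0.0013]
tooly yaw -2.16 tilt 179.8 zaxis [ 0.009  0.003 -1.   ]
turn 0.24
t 14.5 ang 85.63 r 0.0815 tang F -6.44 rad 4.76 z 0.0374 op 0.0207
```

```bash
python3 -m creep '[[0.24,-0.0006,-0.007,0,0,0,-5],[0.24,-0.0006,-0.007,0,0,0,-5],[0.24,-0.0003,-0.007,0,0,0,-5],[0.24,-0.0003,-0.007,0,0,0,-5],[0.24,-0.0003,-0.007,0,0,0,-5],[0.24,-0.0003,-0.007,0,0,0,-5],[0.24,0,0,0,0,0,0],[0.24,0,0,0,0,0,0],[0.24,0,0,0,0,0,0]]'; python3 -c "
from h import *
knob(117.6);ft()
c=calibration('wrist');im=save('wrist','w7.png');ft()
print(proj('wrist',[*(A+[.095*.028+.05*.028,-.145]),.1]))"
```

```text
t: 15.4
tool_pos: [0.4268, 0.2434, 0.0371]
tool_rot: [1.625, 2.685, 0.007]
contact_force: [2.4, 4.7, 2.7]
opening: 0.0208
t 15.4 pos [0.4268 0.2434 0.0371] F [2.4 4.7 2.7] op 0.0208 shift [ 0.0002 -0.0015  0.001 ]
tooly yaw 27.62 tilt 179.8 zaxis [ 0.005  0.002 -1.   ]
turn 0.02
t 15.4 ang 116.56 r 0.0798 tang F -4.27 rad 3.1 z 0.0371 op 0.0208
t 15.45 ang 116.53 r 0.0798 tang F -4.73 rad 3.02 z 0.0371 op 0.0206
[111.63145788 719.99680991]
```

View pics/w7.png

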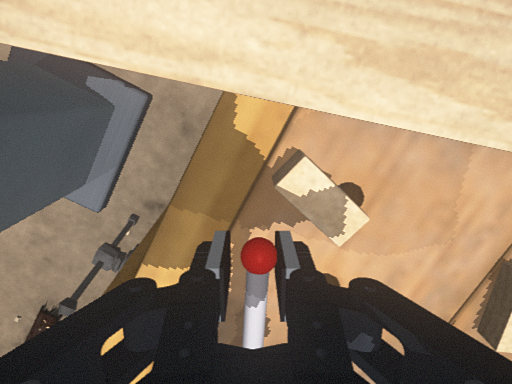

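Red ball (259,257) sits in the fork, pushed by the trailing finger. The small offcut (322,200) is undisturbed. Continuing slowly.

```bash
python3 -m creep '[[0.24,-0.0002,-0.0042,0,0,0,-3],[0.24,-0.0002,-0.0042,0,0,0,-3],[0.24,-0.0001,-0.0042,0,0,0,-3],[0.24,-0.0001,-0.0042,0,0,0,-3]]'; python3 -c "
from h import *
ft()"; python3 -m creep '[[0.24,-0.0001,-0.0028,0,0,0,-2],[0.24,-0.0001,-0.0028,0,0,0,-2]]' >/dev/null; python3 -c "
from h import *
ft()
im=get_image('top'); cv2.imwrite('pics/t2.png',im[:,:,::-1])"; python3 -m creep '[[0.24,-0.0001,-0.0028,0,0,0,-2],[0.24,-0.0001,-0.0028,0,0,0,-2]]' >/dev/null; python3 -c "
from h import *
ft()"; python3 -m creep '[[0.24,-0.0001,-0.0028,0,0,0,-2],[0.24,0,0,0,0,0,0]]' >/dev/null; python3 -c "
from h import *
ft();knob(139)"
```

```text
t: 15.85
tool_pos: [0.4128, 0.2344, 0.0371]
tool_rot: [1.334, 2.842, 0.009]
contact_force: [2.1, 6.5, 2.0]
opening: 0.0203
t 15.85 ang 128.51 r 0.0798 tang F -5.66 rad 3.77 z 0.0371 op 0.0203
t 16.05 ang 132.61 r 0.0798 tang F -4.61 rad 4.49 z 0.037 op 0.0206
t 16.3 ang 136.78 r 0.0796 tang F -7.3 rad 3.94 z 0.0369 op 0.0204
t 16.5 ang 139.1 r 0.0794 tang F -5.17 rad 2.68 z 0.0367 op 0.0205
t 16.5 pos [0.4025 0.224  0.0367] F [1.4 5.7 2.5] op 0.0205 shift [0.0006 0.0001 0.0007]
tooly yaw 49.63 tilt 179.9 zaxis [ 0.003  0.003 -1.   ]
turn 0.63
```

```bash
for i in 1; do :; done; python3 -m creep '[[0.24,0,-0.0014,0,0,0,-1],[0.24,0,-0.0014,0,0,0,-1]]' >/dev/null; python3 -c "
from h import *
ft()"; python3 -m creep '[[0.24,0,-0.0014,0,0,0,-1],[0.24,0,-0.0014,0,0,0,-1]]' >/dev/null; python3 -c "
from h import *
ft()"; python3 -m creep '[[0.24,0,-0.0014,0,0,0,-1],[0.24,0,-0.0014,0,0,0,-1]]' >/dev/null; python3 -c "
from h import *
ft();knob(145)"
```

```text
t 16.7 ang 140.93 r 0.0794 tang F -6.05 rad 3.21 z 0.0368 op 0.0207
t 16.9 ang 142.89 r 0.0794 tang F -6.08 rad 2.29 z 0.0367 op 0.0201
t 17.1 ang 144.79 r 0.0793 tang F -6.72 rad 2.31 z 0.0368 op 0.0211
t 17.1 pos [0.3977 0.2177 0.0368] F [2.  6.8 1.7] op 0.0211 shift [ 0.0007 -0.0003  0.0008]
tooly yaw 55.63 tilt 179.8 zaxis [ 0.004  0.004 -1.   ]
turn 0.63
```

```bash
python3 -m creep '[[0.24,0.0003,-0.0014,0,0,0,-1]]' >/dev/null; python3 -c "
from h import *
ft()"; python3 -m creep '[[0.24,0.0003,-0.0014,0,0,0,-1]]' >/dev/null; python3 -c "
from h import *
ft()"; python3 -m creep '[[0.24,0,-0.0014,0,0,0,-1]]' >/dev/null; python3 -c "
from h import *
ft()";python3 -m creep '[[0.24,0,0,0,0,0,0],[0.24,0,0,0,0,0,0]]' >/dev/null; python3 -c "
from h import *
ft();knob(148)"
```

```text
t 17.2 ang 145.75 r 0.0794 tang F -7.17 rad 0.63 z 0.0368 op 0.0205
t 17.3 ang 146.72 r 0.0794 tang F -7.81 rad -0.39 z 0.0369 op 0.0208
t 17.4 ang 147.67 r 0.0794 tang F -8.13 rad -0.43 z 0.0369 op 0.0204
t 17.6 ang 147.78 r 0.0794 tang F -7.3 rad -0.29 z 0.0368 op 0.0205
t 17.6 pos [0.3953 0.2143 0.0368] F [4.1 6.  0.3] op 0.0205 shift [ 0.0006 -0.0003  0.0008]
tooly yaw 58.59 tilt 179.8 zaxis [ 0.005  0.003 -1.   ]
turn 0.59
```

Force and angle both suggest about 11–12 N. I'll release, rise and check from above at the same pose as before.

```bash
python3 -m creep '[[0.5,0,0.001,0,0,0,0],[0.5,0,0,0,0,0,0],[0.5,0,0,0,0,0,0],[0.5,0,0,0,0,0,0],[0.5,0,0,-0.02,0,0,0],[0.5,0,0,-0.03,0,0,0],[0.5,0,0,-0.04,0,0,0],[0.5,0,0,-0.04,0,0,0],[0.5,0,0,-0.04,0,0,0],[0.5,0,0,-0.025,0,0,0],[1,0,0,0,0,0,8],[1,0,0,0,0,0,8],[1,0,0,0,0,0,8],[1,0,0,0,0,0,8],[1,0,0,0,0,0,8],[1,0,0,0,0,0,8],[1,0,0,0,0,0,8.5],[1,0,0,0,0,0,0]]' ; python3 -c "
from h import *
to([.469,.012,.233],1.43)"
```

```text
t: 19.4
tool_pos: [0.3934, 0.2137, 0.23]
tool_rot: [-2.179, -2.262, 0.001]
contact_force: [-0.6, 0.5, 0.1]
opening: 0.0857
t 19.4 pos [0.3934 0.2137 0.23  ] F [-0.6  0.5  0.1] op 0.0857 shift [-0.2044  0.068  -0.003 ]
tooly yaw 2.14 tilt 180.0 zaxis [-0.001 -0.001 -1.   ]
turn 0.71
```

```bash
python3 -m creep '[[1,-0.041,0.0136,0,0,0,0],[1,-0.041,0.0136,0,0,0,0],[1,-0.041,0.0136,0,0,0,0],[1,-0.041,0.0136,0,0,0,0],[1,-0.041,0.0136,0,0,0,0.7],[1,0,0,0,0,0,0],[1,0,0,0,0,0,0]]' ; python3 -c "
from h import *
im=save('wrist','w8.png')[:,:,::-1]; b=cv2.imread('pics/w5.png')
cv2.imwrite('pics/cmp.png',np.hstack([cv2.resize(x[20:290,160:320],None,fx=2.2,fy=2.2,interpolation=2) for x in (b,im)]))
to([.469,.012,.233],1.43)"
```

```text
t: 20.1
tool_pos: [0.4691, 0.011, 0.23]
tool_rot: [-2.193, -2.248, 0.001]
contact_force: [-0.4, -0.1, 0.1]
opening: 0.0852
t 20.15 pos [0.4689 0.0119 0.23  ] F [ 0.1  0.5 -0.3] op 0.0852 shift [ 0.0001  0.0001 -0.003 ]
tooly yaw 1.51 tilt 179.9 zaxis [-0.001  0.    -1.   ]
turn 0.08
```

View pics/cmp.png

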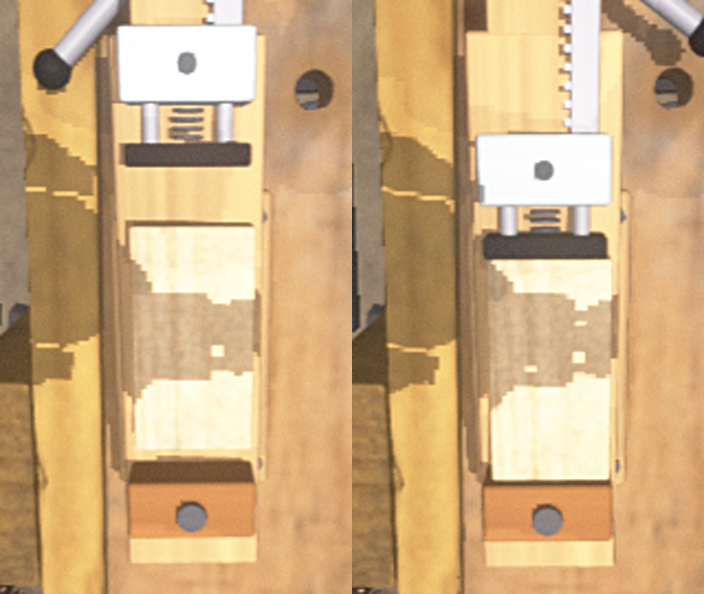

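Left is before, right is now. The block touches the fence (crop row ~481) and the pad (row ~259). The gap from carriage to pad shrank from about 40 to 29 crop pixels. I'll convert that to mm.

```bash
python3 -c "
from h import *
f=lambda x,v: ray('wrist',(160+x/2.2,20+v/2.2),.114)[1]*1000
print('carriage len',f(187,25)-f(187,103),f(540,135)-f(540,205)); print('gap',f(187,103)-f(187,143),f(540,205)-f(540,234))
for n in ('wax_tin','finial','small_offcut','sanding_block'): pass
g=[cv2.imread('pics/'+p) for p in ('w5.png','w8.png')]
for i,x in enumerate((242,243)): print(g[i][60:130,x].mean(1).astype(int).tolist() if i else g[i][45:100,x].mean(1).astype(int).tolist())
"
```

```text
carriage len 23.716159203281478 22.868632066121663
gap 12.681243216390072 9.824744565049599
[136, 137, 138, 144, 145, 142, 136, 155, 255, 255, 255, 254, 254, 254, 254, 254, 254, 254, 255, 255, 244, 127, 127, 218, 140, 107, 149, 218, 140, 112, 118, 216, 172, 115, 108, 141, 132, 115, 160, 213, 107, 80, 85, 88, 87, 92, 83, 82, 86, 77, 97, 213, 213, 208, 207]
[217, 216, 216, 214, 215, 214, 215, 217, 216, 217, 216, 217, 217, 215, 204, 207, 206, 207, 208, 195, 140, 226, 249, 254, 253, 253, 252, 252, 252, 252, 252, 253, 255, 247, 181, 150, 139, 138, 138, 145, 166, 222, 255, 254, 252, 252, 252, 252, 251, 252, 253, 254, 239, 192, 198, 117, 106, 127, 130, 89, 107, 164, 186, 101, 104, 97, 74, 72, 78, 80]
```

The spring is compressed about 2.9 mm, so about 11–12 N, which agrees with the torque reading. The gripper is clear of everything, so I'm handing in.

```bash
python3 -c "
from station import finish_job; print(finish_job())"
```

```text
the job is handed in; nothing more can be done
None
```

The block is clamped on the jig against the fence at about 11–12 N. I handed the job in at about 20 s of the 72 s allowed; no verdict was reported.

- **Placing:** I gripped the pale block across its width, laid it lengthwise on the plate and let go. A picture after release showed it flat, square and centred.
- **Turning:** I turned the knob by its red end with the fingers set as a loose fork. It went about 1.7 rad anticlockwise, and I never touched the carriage.
- **Clamping force:** Three estimates agree:
  - The push on the bar end rose from about 5 N to 8.1 N, which is about 0.64 N m, or about 12 N at the pad.
  - The angle turned past contact gives about 11 N.
  - The spring shortened by about 2.9 mm between the before and after pictures, which gives about 11 N.
- **Last picture:** The block touches both pad and fence and is still square. The gripper was well above it and touching nothing.
- **Bystanders:** I didn't measure the tin, finial, sanding block or small offcut again at the end. The arm did not go down near any of them except the small offcut. The fork passed above that one, and it looked undisturbed part-way through the turn.

No check failed or disagreed.

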